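# Set out the colour jars for two pieces of glass

### The job

Set out the colour jars for the next two glass pieces, each set stacked on its own stand with the colour that is used first on top: on the square light-wood stand the blue jar with the red jar on top of it, and on the round black stand the yellow jar with the green jar on top of it. Every jar stands upright and flat, the lower ones down inside the stand's rim and the upper ones centred on the lid below. Leave the two glass goblets and the ribbed brass mould where they are.

Things in the scene. Friction and masses are not known exactly. Their poses are not given: they have to be found in the camera images.
- blue_jar: jar of coloured glass with a blue body, a white band and a blue screw lid (fixed on); round, upright. The lid is 48 mm in diameter and about 11 mm thick, the body below it about 45 mm in diameter; 63 mm tall overall. Loose, about 0.11 kg. Origin: centre of the underside; z up through the lid. Another jar stands plainly on its flat lid, its underside then about 61 mm above this jar's origin.
- green_jar: jar of coloured glass with a green body, a white band and a green screw lid (fixed on); round, upright. The lid is 48 mm in diameter and about 11 mm thick, the body below it about 45 mm in diameter; 63 mm tall overall. Loose, about 0.11 kg. Origin: centre of the underside; z up through the lid. Another jar stands plainly on its flat lid, its underside then about 61 mm above this jar's origin.
- yellow_jar: jar of coloured glass with a yellow body, a white band and a yellow screw lid (fixed on); round, upright. The lid is 48 mm in diameter and about 11 mm thick, the body below it about 45 mm in diameter; 71 mm tall overall. Loose, about 0.11 kg. Origin: centre of the underside; z up through the lid. Another jar stands plainly on its flat lid, its underside then about 69 mm above this jar's origin.
- red_jar: jar of coloured glass with a red body, a white band and a red screw lid (fixed on); round, upright. The lid is 48 mm in diameter and about 11 mm thick, the body below it about 45 mm in diameter; 56 mm tall overall. Loose, about 0.11 kg. Origin: centre of the underside; z up through the lid. Another jar stands plainly on its flat lid, its underside then about 54 mm above this jar's origin.
- light_stand: square jar stand of light wood, fixed to the worktop: 74 x 74 mm outside, 14 mm tall. Inside is a flat floor 58 x 58 mm, 6 mm above the worktop, within a rim that stands 8 mm above that floor. Origin: centre of the underside, on the worktop; z up, so the floor for a jar is at z = +6 mm.
- dark_stand: round black plastic jar stand, fixed to the worktop: 74 mm in diameter outside, 14 mm tall. Inside is a flat floor 58 mm in diameter, 6 mm above the worktop, within a rim that stands 8 mm above that floor. Origin: centre of the underside, on the worktop; z up, so the floor for a jar is at z = +6 mm.
- blue_goblet: fragile pale blue glass goblet, 35 mm wide, 82 mm tall, standing loose near the stands; to be left alone. Origin: centre of the underside.
- clear_goblet: fragile clear glass goblet, 35 mm wide, 82 mm tall, standing loose to the right of the stands; to be left alone. Origin: centre of the underside.
- ribbed_mould: ribbed brass mould, 60 mm wide, 57 mm tall, standing loose to the left of the stands; to be left alone. Origin: centre of the underside.
Things that resemble listed ones, but are neither listed nor needed, are in the scene too. Of the things that look like the blue_jar, the larger one is meant.

How it is judged:
By the outcome, as a careful person would: the job done as asked, in the order asked, and still so for the second after the job is handed in, with the robot touching nothing.
It also fails if it takes over 112 s, if anything falls off the work surface, if the arm or the gripper's body presses on something with over 40 N, if the wrist force passes 120 N, or if a joint passes its speed limit or range.

### The arm

A 6-joint arm with a two-finger parallel gripper is mounted at the origin on a cart in front of the work surface, level with it; the furniture and walls round the work are solid. World frame = base frame: x ahead of the robot, y to its left, z up, the work surface at z = 0. Lengths are in m, angles in degrees, forces in N, time in s.
With the tool pointing down it reaches from about 0.3 to 0.875 m from the base axis. Payload 4.2 kg.
Tool frame: the origin (TCP) lies at the very end of the fingers, on their centre line; the grasp point (between the pads) lies 19 mm behind it; z points along the fingers, y is the line along which they close (so a half turn about z gives the same grasp; the last joint's range is limited). The gripper opens to 85 mm and grips with 20 to 120 N. Pads are 22 mm wide; open, the fingers measure 114 mm over their backs; the gripper's body (76 mm by 85 mm) begins 54 mm behind the grasp point. The pads swing forward as they close: fully open they stand 13 mm farther back than shut.
Start: joints at [-68.125, 18.312, 89.639, -0, 72.044, -1.146], TCP at [0.225, -0.529, 0.231] pointing down, gripper open.
Joint ranges: [-177.97, 177.97], [-48.28, 115.42], [12.27, 149.76], [-77.06, 257.06], [2.81, 150.46], [-146.56, 146.56]. Speed limits (degrees/s): [147.25, 147.25, 180, 180, 180, 180].

### API

Orientations are given as a 3x3 rotation matrix whose columns are the frame's x, y, z axes.
In Python, from cell import sensors, read_camera, calibration, hand_in, spot_in, outline_of gives the robot as it stands.
- The arm moves only by the shell command python3 -m crank 'ROWS' [FORCE]. ROWS is a JSON object whose one key "rows" holds a list of rows, each an object of numbers: "dx", "dy", "dz": the shift along the tool's x, y, z in mm; "wx", "wy", "wz": the turn, a rotation vector about the tool's x, y, z in degrees; "grip": the closure, from 0 (fully open) to 1 (shut). In form: {"rows": [{"dx": .., "dy": .., "dz": .., "wx": .., "wy": .., "wz": .., "grip": ..}, ...]}. A call has 1 to 10 rows; each row shifts and turns the commanded pose from where the row before left it, along the tool's axes as they then stand; what a row does not reach is not made up. A row lasts 1/10 s, in which the tool goes at most 50 mm and 8.59 degrees, less where a joint would pass 70% of its speed; a pose out of reach is approached as far as the arm can. A call with a gripper value outside its range is refused whole. The fingers move at their own pace and stop on an object; FORCE is the grip in N (left out, the last holds). Time passes only in rows, so rows that do not move let the fingers close. It gives the time, the measured TCP pose, the force, the opening and the grip force at its end, in the units of the state.
- sensors.get_state(): the state, without advancing time (a new reading comes with each control period).
- read_camera(name): name is "side" or "top"; returns (picture, depth): 384x512x3 uint8, red, green, blue; 384x512 float32, m along the optical axis (not along the pixel's ray), 0 where there is no reading.
- calibration(name): a dict with "fov_y" (degrees; the focal length in pixels is half the picture's height over the tangent of half this angle, whatever the lens; pixels are square), "cx", "cy" (the principal point, pixels), "R" (3x3) and "t" (3): a world point X has camera coordinates R X + t. Camera axes: x right, y down, z forward; pixel columns grow to the right and rows downward; lengths in m; the calibration is good to about 2 mm. A picture is of the moment at which its call begins. calibration takes no time and is no camera call.
- hand_in(): hands the job in; it is judged then, once.
Trained networks look in the newest picture that a camera, given by its name, has taken for a name from the list of things; names that differ only in an ending like _2 or _b are one class to them, and where a whole thing is asked for, a point or a joint stands for the part that bears it (a point fixed in the world has none). Each returns a list of dicts, best first, with "score" (0 to 1); they miss things now and then, are a little off and sometimes report something else, mostly with a low value. They report only what shows in the picture. A call takes as long as a camera call. They do not tell look-alikes from the thing itself.
- spot_in(camera, name): "at" ([x, y, z] in m, in world coordinates, good to about 4 mm: the middle of the surface that is visible of it).
- outline_of(camera, name): "region" (384x512 bool, what is visible of it).
The state is a dict: "time_s": time; "qpos": joint angles; "joint_velocities": joint speeds; "effort": joint torques, N m; "eef_pos": TCP position; "tcp_rot": TCP orientation; "ft_force": force on the tool from outside, world axes, zero at the start; "ft_torque": the same for the moment, N m; "opening": finger opening in m; "grasp_force": force on a finger pad.
Only numpy, scipy, OpenCV 4.12 (cv2) and the standard library are available. Lean on these libraries where they do the work, as an engineer would, in place of code of your own. Each camera call takes 0.05 s, during which the arm holds its last target. There are 200 camera calls.

## Working session

There is one attempt and no reset: what is moved stays moved. The work goes in short steps, Python scripts to look and compute and a shell command to move; the robot and the scene stay as the last step left them, time stands still between calls to the robot, and variables do not carry over. Pictures are saved under pics/ and viewed, at most 14 in all, crops included, and the job is handed in when it is done.

```bash
ls; mkdir -p pics; cat > h.py <<'E'
import numpy as np, cv2
from cell import sensors, read_camera, calibration, spot_in, outline_of, hand_in
def cloud(name, d):
    c=calibration(name); f=d.shape[0]/2/np.tan(np.radians(c["fov_y"]/2))
    v,u=np.mgrid[:d.shape[0],:d.shape[1]]
    p=np.stack([(u-c["cx"])/f*d,(v-c["cy"])/f*d,d],-1)
    return (p-np.array(c["t"]))@np.array(c["R"])
def pix(name,X):
    c=calibration(name); f=192/np.tan(np.radians(c["fov_y"]/2))
    p=np.array(c["R"])@np.array(X)+np.array(c["t"]); return p[:2]/p[2]*f+[c["cx"],c["cy"]]
E
python3 - <<'E'
from h import *
s=sensors.get_state(); print(s["eef_pos"],s["tcp_rot"],s["opening"])
for n in("top","side"):
    im,d=read_camera(n); cv2.imwrite(f"pics/{n}0.png",im[:,:,::-1]); np.savez(f"{n}0.npz",im=im,d=d)
    P=cloud(n,d)
    for k in "blue_jar green_jar yellow_jar red_jar light_stand dark_stand blue_goblet clear_goblet ribbed_mould".split():
        for r in spot_in(n,k): print(n,k,round(r["score"],2),np.round(r["at"],3),pix(n,r["at"]).round())
E
```

```text
pics
[ 0.22469765 -0.52874668  0.23048834] [[ 9.20348008e-01  3.91099910e-01 -6.36580729e-04]
 [ 3.91100424e-01 -9.20346527e-01  1.65209265e-03]
 [ 6.02584247e-05 -1.76946717e-03 -9.99998433e-01]] 0.0855223291440765
top blue_jar 0.73 [0.617 0.09  0.062] [225. 152.]
top blue_jar 0.52 [0.58  0.011 0.049] [254. 170.]
top green_jar 0.68 [0.623 0.234 0.065] [170. 146.]
top yellow_jar 0.64 [ 0.62  -0.27   0.074] [365. 160.]
top red_jar 0.69 [ 0.577 -0.092  0.054] [294. 173.]
top red_jar 0.17 [0.477 0.312 0.058] [133. 200.]
top light_stand 0.57 [ 0.469 -0.168  0.008] [319. 219.]
top dark_stand 0.87 [0.463 0.206 0.008] [178. 211.]
top blue_goblet 0.58 [ 0.466 -0.001  0.072] [256. 212.]
top clear_goblet 0.64 [ 0.431 -0.324  0.058] [384. 236.]
top ribbed_mould 0.68 [0.477 0.311 0.059] [134. 200.]
side blue_jar 0.65 [0.609 0.106 0.038] [209. 201.]
side blue_jar 0.47 [0.576 0.025 0.031] [236. 195.]
side green_jar 0.56 [0.615 0.25  0.04 ] [170. 223.]
side yellow_jar 0.73 [0.468 0.329 0.044] [197. 255.]
side yellow_jar 0.64 [ 0.619 -0.259  0.037] [272. 160.]
side yellow_jar 0.22 [ 0.575 -0.069  0.036] [254. 182.]
side red_jar 0.77 [ 0.578 -0.07   0.036] [253. 181.]
side light_stand 0.55 [ 0.467 -0.167  0.007] [300. 185.]
side dark_stand 0.79 [0.46  0.201 0.009] [236. 241.]
side blue_goblet 0.71 [0.456 0.013 0.047] [276. 196.]
side clear_goblet 0.53 [ 0.427 -0.314  0.046] [331. 161.]
side ribbed_mould 0.91 [0.464 0.329 0.045] [198. 255.]
```

View pics/top0.png

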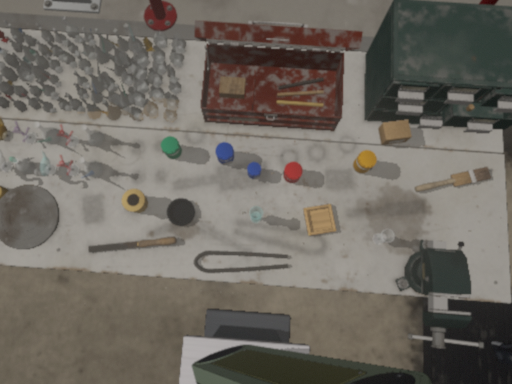

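View pics/side0.png

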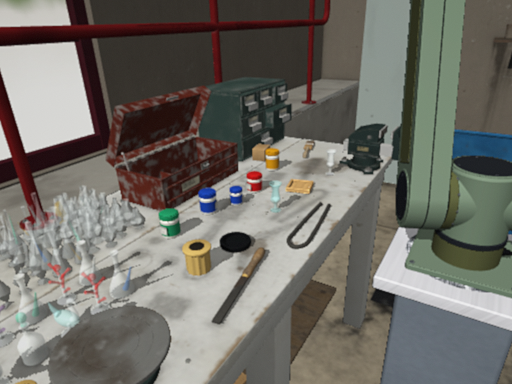

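```bash
cat >> h.py <<'E'
def circ(P,x,y,z0,z1,r=.04):
    """points in height band near x,y -> min enclosing circle centre/radius, median z"""
    m=(P[...,2]>z0)&(P[...,2]<z1)&(np.hypot(P[...,0]-x,P[...,1]-y)<r)
    q=P[m]; (c,rad)=cv2.minEnclosingCircle(q[:,:2].astype(np.float32))
    return np.round(c,4),round(rad,4),np.median(q[:,2]).round(4),len(q)
E
python3 - <<'E'
from h import *
z=np.load("top0.npz");P=cloud("top",z["d"])
for k,x,y,h in [("blue",.617,.09,.063),("blue2",.58,.011,.05),("green",.623,.234,.063),("yellow",.62,-.27,.071),("red",.577,-.092,.056)]:
    print(k,circ(P,x,y,h-.008,h+.006))
for k,x,y in [("light",.469,-.168),("dark",.463,.206)]: print(k,circ(P,x,y,.0105,.018,.06))
for k,x,y in [("bg",.466,0),("cg",.431,-.324)]: print(k,circ(P,x,y,.06,.09,.04))
for n in("top",): 
  for k in ("light_stand","dark_stand","blue_jar"):
    for r in outline_of(n,k):
        q=P[r["region"]]; print(k,r["score"],q.min(0),q.max(0),np.median(q,0))
q=P[(P[...,2]>.01)&(P[...,2]<.02)&(np.hypot(P[...,0]-.469,P[...,1]+.168)<.06)]
print(cv2.minAreaRect((q[:,:2]*1000).astype(np.float32)))
c=calibration("top");print(c)
E
```

```text
blue (array([0.6242, 0.0943]), 0.0242, np.float64(0.0626), 260)
blue2 (array([0.5855, 0.0141]), 0.0186, np.float64(0.0485), 153)
green (array([0.6292, 0.2379]), 0.0243, np.float64(0.0625), 262)
yellow (array([ 0.6268, -0.2745]), 0.025, np.float64(0.0706), 269)
red (array([ 0.5868, -0.088 ]), 0.0244, np.float64(0.0559), 266)
light (array([ 0.4695, -0.1674]), 0.0503, np.float64(0.014), 289)
dark (array([0.4635, 0.199 ]), 0.0374, np.float64(0.0139), 220)
bg (array([0.4646, 0.0006]), 0.0176, np.float64(0.0767), 128)
cg (array([ 0.4307, -0.3247]), 0.0179, np.float64(0.078), 130)
light_stand 0.85 [ 0.2969503  -0.20775439 -0.00600049] [0.5158718  0.00172137 1.1296196 ] [ 0.46916685 -0.16787024  0.00802535]
dark_stand 0.71 [ 0.2969503   0.00172137 -0.001913  ] [0.50403241 0.23424374 1.1296196 ] [0.46341995 0.1994443  0.00831623]
dark_stand 0.47 [ 0.56306377 -0.11545671 -0.00491421] [ 0.62527551 -0.06474575  0.06213476] [ 0.58172607 -0.08662544  0.05519529]
blue_jar 0.88 [ 0.2969503   0.00172137 -0.00414735] [0.66297899 0.12416221 1.1296196 ] [0.61705356 0.09322382 0.06184626]
blue_jar 0.77 [ 0.2969503  -0.00345705 -0.00295804] [0.60186976 0.03408448 1.1296196 ] [0.58037053 0.01396074 0.04759056]
blue_jar 0.24 [ 0.2969503  -0.01644078 -0.00434484] [0.49711839 0.01676577 1.1296196 ] [4.65483026e-01 3.36061425e-04 7.06783427e-02]
((469.58367919921875, -167.05496215820312), (74.2418441772461, 74.0564193725586), 13.192567825317383)
{'fov_y': 48.27890957359344, 'cx': 249.903239077571, 'cy': 192.9734620064009, 'R': array([[ 7.26408957e-02, -9.97358105e-01, -3.32831628e-04],
       [-9.77069019e-01, -7.10961972e-02, -2.00702425e-01],
       [ 2.00148528e-01,  1.49044034e-02, -9.79652196e-01]]), 't': array([-0.01947794,  0.51698071,  1.0471745 ])}
```

Top view: target blue jar lid is at (225,152), with its smaller look-alike at (254,170). Green is at (170,146), red (293,172), yellow (366,160), light stand (319,219), dark stand (180,211). The side view agrees. Next I check finger clearance and the accuracy of the positions.

```bash
python3 - <<'E'
from h import *
z=np.load("top0.npz");P=cloud("top",z["d"])
z=np.load("side0.npz");Q=cloud("side",z["d"])
for k,x,y,h in [("blue",.6242,.0943,.063),("green",.6292,.2379,.063),("yellow",.6268,-.2745,.071),("red",.5868,-.088,.056)]:
    print(k,"side",circ(Q,x,y,h-.003,h+.004,.032))
    for n,A in(("top",P),("side",Q)):
        a=A.reshape(-1,3);d=np.abs(a[:,:2]-[x,y]);r=np.hypot(*d.T)
        m=(r>.032)&(d[:,0]<.09)&(d[:,1]<.06)&(a[:,2]>.02)&(a[:,2]<.5)
        q=a[m]; print(n,len(q), (q.min(0).round(3),q.max(0).round(3)) if len(q) else "")
E
python3 -m crank '{"rows":[{"wz":-8.4,"grip":0.2},{"wz":-8.4,"grip":0.2},{"wz":-8.4,"grip":0.2},{"wz":-8.4,"grip":0.2},{"wz":-8.4,"grip":0.2},{"wz":-8.4,"grip":0.2},{"wz":-8.4,"grip":0.2},{"wz":-8.2,"grip":0.2},{"grip":0.2}]}' 30
```

```text
blue side (array([0.6232, 0.0973]), 0.0212, np.float64(0.0606), 45)
top 4 (array([0.714, 0.035, 0.034]), array([0.714, 0.127, 0.078]))
side 7 (array([0.583, 0.034, 0.027]), array([0.714, 0.152, 0.041]))
green side (array([0.6297, 0.2414]), 0.0214, np.float64(0.0607), 74)
top 73 (array([0.708, 0.24 , 0.024]), array([0.719, 0.297, 0.06 ]))
side 86 (array([0.708, 0.242, 0.02 ]), array([0.719, 0.297, 0.055]))
yellow side (array([ 0.627 , -0.2689]), 0.02, np.float64(0.0683), 17)
top 68 (array([ 0.69 , -0.334,  0.02 ]), array([ 0.715, -0.324,  0.05 ]))
side 43 (array([ 0.692, -0.333,  0.02 ]), array([ 0.716, -0.317,  0.044]))
red side (array([ 0.5873, -0.0832]), 0.0204, np.float64(0.0537), 32)
top 0 
side 0 validation failed for argument at $.ro...
```

```bash
python3 -m crank '{"rows":[{"dx":0,"dy":0,"dz":0,"wx":0,"wy":0,"wz":-8.4,"grip":0.2},{"dx":0,"dy":0,"dz":0,"wx":0,"wy":0,"wz":-8.4,"grip":0.2}]}' 30
```

```text
time_s: 1.35
eef_pos: [0.2249, -0.5292, 0.2313]
tcp_rot: [[0.764, 0.645, 0.0], [0.645, -0.764, -0.0], [-0.0, 0.0, -1.0]]
ft_force: [0.3, -0.4, 0.2]
opening: 0.068
grasp_force: 0.0
```

```bash
python3 -m crank '{"rows":[{"dx":0,"dy":0,"dz":0,"wx":0,"wy":0,"wz":-8.3,"grip":0.2},{"dx":0,"dy":0,"dz":0,"wx":0,"wy":0,"wz":-8.3,"grip":0.2},{"dx":0,"dy":0,"dz":0,"wx":0,"wy":0,"wz":-8.3,"grip":0.2},{"dx":0,"dy":0,"dz":0,"wx":0,"wy":0,"wz":-8.3,"grip":0.2},{"dx":0,"dy":0,"dz":0,"wx":0,"wy":0,"wz":-8.3,"grip":0.2},{"dx":0,"dy":0,"dz":0,"wx":0,"wy":0,"wz":-8.3,"grip":0.2},{"dx":0,"dy":0,"dz":0,"wx":0,"wy":0,"wz":0,"grip":0.2}]}' 30
```

```text
time_s: 2.05
eef_pos: [0.2249, -0.5292, 0.2314]
tcp_rot: [[0.007, 1.0, 0.0], [1.0, -0.007, -0.0], [-0.0, 0.0, -1.0]]
ft_force: [-0.3, 0.5, -0.2]
opening: 0.0683
grasp_force: 0.0
```

```bash
python3 -m crank '{"rows":[{"dx":32,"dy":20,"dz":0,"wx":0,"wy":0,"wz":0,"grip":0.2},{"dx":32,"dy":20,"dz":0,"wx":0,"wy":0,"wz":0,"grip":0.2},{"dx":32,"dy":20,"dz":0,"wx":0,"wy":0,"wz":0,"grip":0.2},{"dx":32,"dy":20,"dz":0,"wx":0,"wy":0,"wz":0,"grip":0.2},{"dx":32,"dy":20,"dz":0,"wx":0,"wy":0,"wz":0,"grip":0.2},{"dx":32,"dy":20,"dz":0,"wx":0,"wy":0,"wz":0,"grip":0.2},{"dx":32,"dy":20,"dz":0,"wx":0,"wy":0,"wz":0,"grip":0.2},{"dx":32,"dy":20,"dz":0,"wx":0,"wy":0,"wz":0,"grip":0.2},{"dx":32,"dy":20,"dz":0,"wx":0,"wy":0,"wz":0,"grip":0.2},{"dx":32,"dy":20,"dz":0,"wx":0,"wy":0,"wz":0,"grip":0.2}]}'
python3 -m crank '{"rows":[{"dx":32,"dy":20,"dz":0,"wx":0,"wy":0,"wz":0,"grip":0.2},{"dx":32,"dy":20,"dz":0,"wx":0,"wy":0,"wz":0,"grip":0.2},{"dx":32,"dy":20,"dz":0,"wx":0,"wy":0,"wz":0,"grip":0.2},{"dx":32,"dy":20,"dz":0,"wx":0,"wy":0,"wz":0,"grip":0.2},{"dx":32,"dy":20,"dz":0,"wx":0,"wy":0,"wz":0,"grip":0.2},{"dx":32,"dy":20,"dz":0,"wx":0,"wy":0,"wz":0,"grip":0.2},{"dx":32,"dy":20,"dz":0,"wx":0,"wy":0,"wz":0,"grip":0.2},{"dx":32,"dy":20,"dz":0,"wx":0,"wy":0,"wz":0,"grip":0.2},{"dx":32,"dy":20,"dz":0,"wx":0,"wy":0,"wz":0,"grip":0.2},{"dx":0,"dy":0,"dz":0,"wx":0,"wy":0,"wz":0,"grip":0.2}]}'
```

```text
time_s: 3.05
eef_pos: [0.4277, -0.2092, 0.2315]
tcp_rot: [[0.01, 1.0, 0.001], [1.0, -0.01, -0.0], [-0.0, 0.001, -1.0]]
ft_force: [0.9, -0.7, 0.1]
opening: 0.0685
grasp_force: 0.0
time_s: 4.05
eef_pos: [0.6108, 0.08, 0.2306]
tcp_rot: [[0.006, 1.0, 0.001], [1.0, -0.006, 0.002], [0.002, 0.001, -1.0]]
ft_force: [-0.2, -0.1, -0.3]
opening: 0.0685
grasp_force: 0.0
```

```bash
python3 -m crank '{"rows":[{"dx":15,"dy":13.5,"dz":0,"wx":0,"wy":0,"wz":-0.3,"grip":0.2},{"dx":0,"dy":0,"dz":40,"wx":0,"wy":0,"wz":0,"grip":0.2},{"dx":0,"dy":0,"dz":40,"wx":0,"wy":0,"wz":0,"grip":0.2},{"dx":0,"dy":0,"dz":40,"wx":0,"wy":0,"wz":0,"grip":0.2},{"dx":0,"dy":0,"dz":30,"wx":0,"wy":0,"wz":0,"grip":0.2},{"dx":0,"dy":0,"dz":28,"wx":0,"wy":0,"wz":0,"grip":0.2},{"dx":0,"dy":0,"dz":20,"wx":0,"wy":0,"wz":0,"grip":0.2},{"dx":0,"dy":0,"dz":0,"wx":0,"wy":0,"wz":0,"grip":0.2}]}'
```

```text
time_s: 4.85
eef_pos: [0.6199, 0.0901, 0.0303]
tcp_rot: [[0.004, 1.0, -0.007], [1.0, -0.004, -0.001], [-0.001, -0.007, -1.0]]
ft_force: [-1.1, -0.5, -0.1]
opening: 0.068
grasp_force: 0.0
```

```bash
python3 -m crank '{"rows":[{"dx":0,"dy":0,"dz":0,"wx":0,"wy":0,"wz":0,"grip":0.4},{"dx":0,"dy":0,"dz":0,"wx":0,"wy":0,"wz":0,"grip":0.5},{"dx":0,"dy":0,"dz":0,"wx":0,"wy":0,"wz":0,"grip":0.6},{"dx":0,"dy":0,"dz":0,"wx":0,"wy":0,"wz":0,"grip":0.8},{"dx":0,"dy":0,"dz":0,"wx":0,"wy":0,"wz":0,"grip":0.8},{"dx":0,"dy":0,"dz":0,"wx":0,"wy":0,"wz":0,"grip":0.8}]}' 30
```

```text
time_s: 5.45
eef_pos: [0.6234, 0.0912, 0.0347]
tcp_rot: [[0.001, 1.0, 0.003], [1.0, -0.001, 0.0], [0.0, 0.003, -1.0]]
ft_force: [0.2, -0.6, 5.5]
opening: 0.0465
grasp_force: 31.5
```

```bash
python3 -m crank '{"rows":[{"dx":0,"dy":0,"dz":-10,"wx":0,"wy":0,"wz":0,"grip":0.8},{"dx":0,"dy":0,"dz":-30,"wx":0,"wy":0,"wz":0,"grip":0.8},{"dx":0,"dy":0,"dz":-40,"wx":0,"wy":0,"wz":0,"grip":0.8},{"dx":0,"dy":0,"dz":-35,"wx":0,"wy":0,"wz":0,"grip":0.8},{"dx":-5,"dy":0,"dz":-10,"wx":0,"wy":0,"wz":0,"grip":0.8},{"dx":0,"dy":0,"dz":0,"wx":0,"wy":0,"wz":0,"grip":0.8},{"dx":0,"dy":0,"dz":0,"wx":0,"wy":0,"wz":0,"grip":0.8},{"dx":0,"dy":0,"dz":0,"wx":0,"wy":0,"wz":0,"grip":0.8}]}'
python3 - <<'E'
from h import *
im,d=read_camera("side"); cv2.imwrite("pics/s1.png",cv2.resize(im[80:280,120:380,::-1],(780,600)))
print(sensors.get_state()["eef_pos"])
E
```

```text
time_s: 6.25
eef_pos: [0.6211, 0.086, 0.1559]
tcp_rot: [[0.001, 1.0, -0.005], [1.0, -0.001, -0.001], [-0.001, -0.005, -1.0]]
ft_force: [0.2, -0.6, -1.2]
opening: 0.0468
grasp_force: 31.5
[0.62134059 0.08605173 0.15606489]
```

View pics/s1.png

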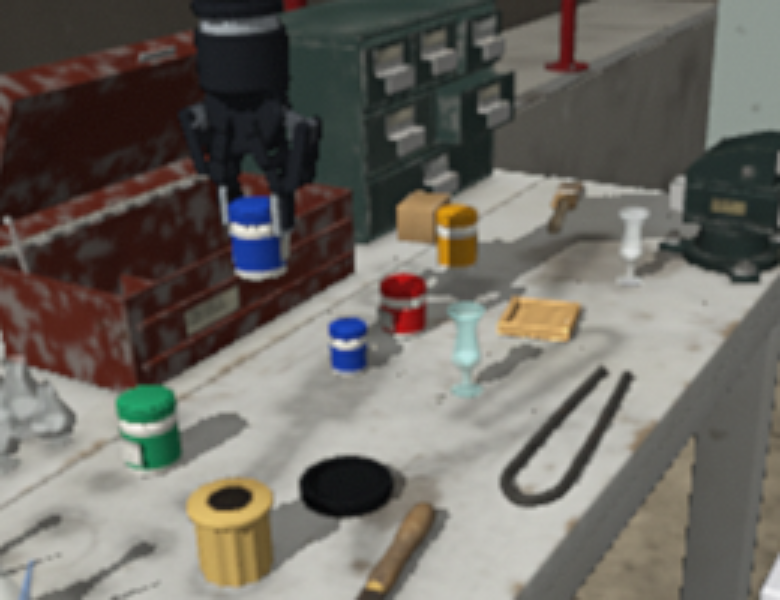

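Side view: blue jar is held upright in the fingers at (255,237) of the crop. The small blue jar is still on the table at (347,345) and everything else is undisturbed. Carrying it to the light stand.

```bash
python3 -m crank '{"rows":[{"dx":-32,"dy":-19,"dz":0,"wx":0,"wy":0,"wz":0,"grip":0.8},{"dx":-32,"dy":-19,"dz":0,"wx":0,"wy":0,"wz":0,"grip":0.8},{"dx":-32,"dy":-19,"dz":0,"wx":0,"wy":0,"wz":0,"grip":0.8},{"dx":-32,"dy":-19,"dz":0,"wx":0,"wy":0,"wz":0,"grip":0.8},{"dx":-32,"dy":-19,"dz":0,"wx":0,"wy":0,"wz":0,"grip":0.8},{"dx":-32,"dy":-19,"dz":0,"wx":0,"wy":0,"wz":0,"grip":0.8},{"dx":-32,"dy":-19,"dz":0,"wx":0,"wy":0,"wz":0,"grip":0.8},{"dx":-32,"dy":-19,"dz":0,"wx":0,"wy":0,"wz":0,"grip":0.8},{"dx":0,"dy":0,"dz":0,"wx":0,"wy":0,"wz":0,"grip":0.8},{"dx":0,"dy":0,"dz":0,"wx":0,"wy":0,"wz":0,"grip":0.8}]}'
cat >> h.py <<'E'
def fit(cam,dist,hz,rad,xy,zb,show=0):
    """refine base xy of a jar (height hz, base zb) by cylinder-silhouette: compare lid top band points"""
    pass
E
python3 - <<'E'
from h import *
im,d=read_camera("side"); P=cloud("side",d); s=sensors.get_state()["eef_pos"]; print(s)
hsv=cv2.cvtColor(im,cv2.COLOR_RGB2HSV); m=(hsv[...,0]>105)&(hsv[...,0]<130)&(hsv[...,1]>150)&(P[...,2]>.09)&(P[...,2]<.25)
q=P[m]; print(len(q),q.min(0),q.max(0))
from scipy.optimize import least_squares
b=q[q[:,2]<s[2]-.005]  # body below tip
r=least_squares(lambda p:np.hypot(b[:,0]-p[0],b[:,1]-p[1])-.0225,s[:2],loss="soft_l1",f_scale=.001)
print(len(b),r.x,r.cost)
E
```

```text
time_s: 7.3
eef_pos: [0.4696, -0.1698, 0.1575]
tcp_rot: [[0.003, 1.0, -0.001], [1.0, -0.003, 0.001], [0.001, -0.001, -1.0]]
ft_force: [1.2, 0.4, -0.9]
opening: 0.0467
grasp_force: 31.5
[ 0.47009296 -0.16927047  0.15764725]
228 [ 0.44477093 -0.18111747  0.12945577] [ 0.49565269 -0.13864562  0.18452742]
106 [ 0.47218262 -0.16462142] 7.885413151884337e-05
```

```bash
python3 -m crank '{"rows":[{"dx":-1,"dy":-1,"dz":30,"wx":0,"wy":0,"wz":0,"grip":0.8},{"dx":0,"dy":0,"dz":30,"wx":0,"wy":0,"wz":0,"grip":0.8},{"dx":0,"dy":0,"dz":25,"wx":0,"wy":0,"wz":0,"grip":0.8},{"dx":0,"dy":0,"dz":15,"wx":0,"wy":0,"wz":0,"grip":0.8},{"dx":0,"dy":0,"dz":8,"wx":0,"wy":0,"wz":0,"grip":0.8},{"dx":0,"dy":0,"dz":4,"wx":0,"wy":0,"wz":0,"grip":0.8},{"dx":0,"dy":0,"dz":0,"wx":0,"wy":0,"wz":0,"grip":0.8},{"dx":0,"dy":0,"dz":0,"wx":0,"wy":0,"wz":0,"grip":0.8}]}'
```

```text
time_s: 8.15
eef_pos: [0.4699, -0.1706, 0.047]
tcp_rot: [[0.001, 1.0, 0.002], [1.0, -0.001, -0.001], [-0.001, 0.002, -1.0]]
ft_force: [-0.4, -0.1, -1.3]
opening: 0.0465
grasp_force: 31.6
```

```bash
python3 -m crank '{"rows":[{"dx":0,"dy":0,"dz":2,"wx":0,"wy":0,"wz":0,"grip":0.8},{"dx":0,"dy":0,"dz":2,"wx":0,"wy":0,"wz":0,"grip":0.8},{"dx":0,"dy":0,"dz":1.5,"wx":0,"wy":0,"wz":0,"grip":0.8},{"dx":0,"dy":0,"dz":0,"wx":0,"wy":0,"wz":0,"grip":0.8},{"dx":0,"dy":0,"dz":0,"wx":0,"wy":0,"wz":0,"grip":0.8}]}'
```

```text
time_s: 8.65
eef_pos: [0.4691, -0.1707, 0.0408]
tcp_rot: [[0.002, 1.0, 0.0], [1.0, -0.002, -0.0], [-0.0, 0.0, -1.0]]
ft_force: [0.3, 1.0, -1.5]
opening: 0.0471
grasp_force: 31.7
```

```bash
python3 -m crank '{"rows":[{"dx":0,"dy":0,"dz":1.5,"wx":0,"wy":0,"wz":0,"grip":0.8},{"dx":0,"dy":0,"dz":0,"wx":0,"wy":0,"wz":0,"grip":0.8},{"dx":0,"dy":0,"dz":0,"wx":0,"wy":0,"wz":0,"grip":0.8}]}'
```

```text
time_s: 8.95
eef_pos: [0.4693, -0.1708, 0.0406]
tcp_rot: [[0.001, 1.0, 0.001], [1.0, -0.001, -0.0], [-0.0, 0.001, -1.0]]
ft_force: [-2.4, 1.2, 9.6]
opening: 0.0471
grasp_force: 32.4
```

```bash
python3 -m crank '{"rows":[{"dx":0,"dy":0,"dz":0,"wx":0,"wy":0,"wz":0,"grip":0.4},{"dx":0,"dy":0,"dz":0,"wx":0,"wy":0,"wz":0,"grip":0.2},{"dx":0,"dy":0,"dz":0,"wx":0,"wy":0,"wz":0,"grip":0.2},{"dx":0,"dy":0,"dz":-20,"wx":0,"wy":0,"wz":0,"grip":0.2},{"dx":0,"dy":0,"dz":-40,"wx":0,"wy":0,"wz":0,"grip":0.2},{"dx":0,"dy":0,"dz":-50,"wx":0,"wy":0,"wz":0,"grip":0.2},{"dx":16,"dy":24,"dz":0,"wx":0,"wy":0,"wz":0,"grip":0.2},{"dx":20,"dy":30,"dz":0,"wx":0,"wy":0,"wz":0,"grip":0.2},{"dx":25,"dy":37,"dz":0,"wx":0,"wy":0,"wz":0,"grip":0.2},{"dx":18,"dy":26,"dz":0,"wx":0,"wy":0,"wz":0,"grip":0.2}]}'
python3 -m crank '{"rows":[{"dx":0,"dy":0,"dz":0,"wx":0,"wy":0,"wz":0,"grip":0.2},{"dx":0,"dy":0,"dz":0,"wx":0,"wy":0,"wz":0,"grip":0.2}]}'
python3 - <<'E'
from h import *
im,d=read_camera("top"); P=cloud("top",d)
print(circ(P,.4695,-.1672,.062,.074,.035)); cv2.imwrite("pics/t2.png",cv2.resize(im[100:260,200:400,::-1],(750,600)))
im,d=read_camera("side"); cv2.imwrite("pics/s2.png",cv2.resize(im[100:260,220:380,::-1],(600,600)))
E
```

```text
time_s: 9.95
eef_pos: [0.5882, -0.0905, 0.1493]
tcp_rot: [[0.001, 1.0, 0.001], [1.0, -0.001, 0.0], [0.0, 0.001, -1.0]]
ft_force: [0.6, -0.3, -0.2]
opening: 0.0682
grasp_force: 0.0
time_s: 10.15
eef_pos: [0.5861, -0.0914, 0.1485]
tcp_rot: [[0.0, 1.0, -0.002], [1.0, -0.0, -0.0], [-0.0, -0.002, -1.0]]
ft_force: [-0.1, 0.0, -0.4]
opening: 0.068
grasp_force: 0.0
(array([0., 0.]), 0.0, np.float64(nan), 0)
  return _methods._mean(a, axis=axis, dtype=dtype,
  ret = ret.dtype.type(ret / rcount)
```

View pics/s2.png

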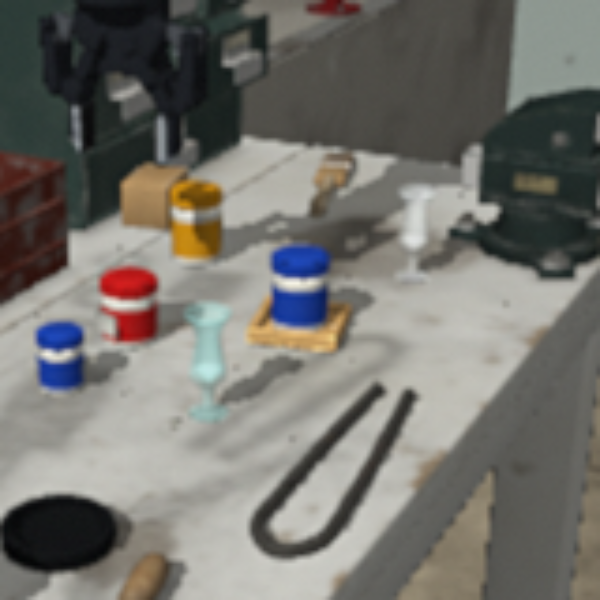

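Blue jar stands in the light stand's rim, upright, at (300,287) of the crop. Next, red.

```bash
python3 -m crank '{"rows":[{"dx":4,"dy":1,"dz":20,"wx":0,"wy":0,"wz":0,"grip":0.2},{"dx":0,"dy":0,"dz":35,"wx":0,"wy":0,"wz":0,"grip":0.2},{"dx":0,"dy":0,"dz":35,"wx":0,"wy":0,"wz":0,"grip":0.2},{"dx":0,"dy":0,"dz":20,"wx":0,"wy":0,"wz":0,"grip":0.2},{"dx":0,"dy":0,"dz":12,"wx":0,"wy":0,"wz":0,"grip":0.2},{"dx":0,"dy":0,"dz":0,"wx":0,"wy":0,"wz":0,"grip":0.2},{"dx":0,"dy":0,"dz":0,"wx":0,"wy":0,"wz":0,"grip":0.2}]}'
python3 -m crank '{"rows":[{"dx":0,"dy":0,"dz":0,"wx":0,"wy":0,"wz":0,"grip":0.4},{"dx":0,"dy":0,"dz":0,"wx":0,"wy":0,"wz":0,"grip":0.5},{"dx":0,"dy":0,"dz":0,"wx":0,"wy":0,"wz":0,"grip":0.6},{"dx":0,"dy":0,"dz":0,"wx":0,"wy":0,"wz":0,"grip":0.8},{"dx":0,"dy":0,"dz":0,"wx":0,"wy":0,"wz":0,"grip":0.8},{"dx":0,"dy":0,"dz":0,"wx":0,"wy":0,"wz":0,"grip":0.8}]}'
```

```text
time_s: 10.95
eef_pos: [0.5877, -0.0883, 0.0282]
tcp_rot: [[0.002, 1.0, 0.002], [1.0, -0.002, -0.0], [-0.0, 0.002, -1.0]]
ft_force: [-0.1, 0.2, -0.4]
opening: 0.0681
grasp_force: 0.0
time_s: 11.55
eef_pos: [0.5882, -0.0879, 0.0289]
tcp_rot: [[0.001, 1.0, 0.003], [1.0, -0.001, -0.001], [-0.001, 0.003, -1.0]]
ft_force: [-0.6, -0.1, 6.8]
opening: 0.0466
grasp_force: 30.4
```

```bash
python3 -m crank '{"rows":[{"dx":0,"dy":0,"dz":-10,"wx":0,"wy":0,"wz":0,"grip":0.8},{"dx":0,"dy":0,"dz":-40,"wx":0,"wy":0,"wz":0,"grip":0.8},{"dx":0,"dy":0,"dz":-50,"wx":0,"wy":0,"wz":0,"grip":0.8},{"dx":-10,"dy":-15,"dz":-20,"wx":0,"wy":0,"wz":0,"grip":0.8},{"dx":-20,"dy":-30,"dz":0,"wx":0,"wy":0,"wz":0,"grip":0.8},{"dx":-20,"dy":-30,"dz":0,"wx":0,"wy":0,"wz":0,"grip":0.8},{"dx":-20,"dy":-30,"dz":0,"wx":0,"wy":0,"wz":0,"grip":0.8},{"dx":-9,"dy":-13,"dz":0,"wx":0,"wy":0,"wz":0,"grip":0.8},{"dx":0,"dy":0,"dz":0,"wx":0,"wy":0,"wz":0,"grip":0.8},{"dx":0,"dy":0,"dz":0,"wx":0,"wy":0,"wz":0,"grip":0.8}]}'
cat >> h.py <<'E'
from scipy.optimize import least_squares
HUE=dict(blue=(105,130),red=(-8,8),yellow=(15,30),green=(60,90))
def body(im,P,col,x,y,z0,z1,r=.0225,R=.035):
    hsv=cv2.cvtColor(im,cv2.COLOR_RGB2HSV).astype(int); h=(hsv[...,0]+20)%180-20; a,b=HUE[col]
    m=(h>=a)&(h<=b)&(hsv[...,1]>130)&(P[...,2]>z0)&(P[...,2]<z1)&(np.hypot(P[...,0]-x,P[...,1]-y)<R)
    q=P[m]; f=least_squares(lambda p:np.hypot(q[:,0]-p[0],q[:,1]-p[1])-r,[x,y],loss="soft_l1",f_scale=.001)
    return len(q),f.x.round(4),q.min(0).round(3),q.max(0).round(3)
E
python3 - <<'E'
from h import *
im,d=read_camera("side"); P=cloud("side",d); s=sensors.get_state()["eef_pos"]; print(s)
cv2.imwrite("pics/s3.png",cv2.resize(im[110:220,250:350,::-1],(540,594)))
print("blue body",body(im,P,"blue",.4695,-.167,.008,.035)); print("blue lid",body(im,P,"blue",.4695,-.167,.055,.066,.024))
print("red body",body(im,P,"red",s[0],s[1],s[2]-.03,s[2]-.002)); print("red lid",body(im,P,"red",s[0],s[1],s[2]+.01,s[2]+.03,.024))
E
```

```text
time_s: 12.55
eef_pos: [0.47, -0.1666, 0.1478]
tcp_rot: [[0.002, 1.0, 0.002], [1.0, -0.002, -0.0], [-0.0, 0.002, -1.0]]
ft_force: [0.6, -0.5, -1.7]
opening: 0.0466
grasp_force: 31.4
[ 0.47036096 -0.16641125  0.14763132]
blue body (93, array([ 0.4717, -0.1652]), array([ 0.448, -0.17 ,  0.013]), array([ 0.486, -0.139,  0.035]))
blue lid (67, array([ 0.4724, -0.1677]), array([ 0.448, -0.178,  0.057]), array([ 0.491, -0.14 ,  0.066]))
red body (66, array([ 0.4716, -0.165 ]), array([ 0.448, -0.169,  0.126]), array([ 0.468, -0.14 ,  0.145]))
red lid (97, array([ 0.4724, -0.1662]), array([ 0.449, -0.186,  0.162]), array([ 0.497, -0.139,  0.174]))
```

View pics/s3.png

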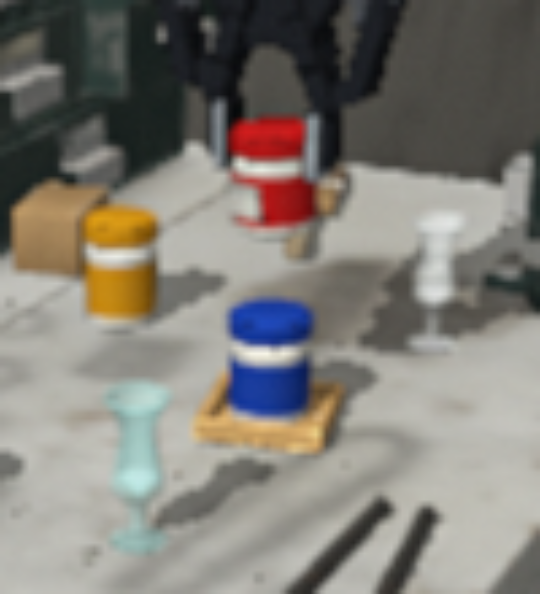

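Red is held straight above blue, within about 1 mm. Lowering.

```bash
python3 -m crank '{"rows":[{"dx":0,"dy":0,"dz":20,"wx":0,"wy":0,"wz":0,"grip":0.8},{"dx":0,"dy":0,"dz":15,"wx":0,"wy":0,"wz":0,"grip":0.8},{"dx":0,"dy":0,"dz":9,"wx":0,"wy":0,"wz":0,"grip":0.8},{"dx":0,"dy":0,"dz":4,"wx":0,"wy":0,"wz":0,"grip":0.8},{"dx":0,"dy":0,"dz":0,"wx":0,"wy":0,"wz":0,"grip":0.8},{"dx":0,"dy":0,"dz":0,"wx":0,"wy":0,"wz":0,"grip":0.8}]}'
python3 -m crank '{"rows":[{"dx":0,"dy":0,"dz":1.5,"wx":0,"wy":0,"wz":0,"grip":0.8},{"dx":0,"dy":0,"dz":1,"wx":0,"wy":0,"wz":0,"grip":0.8},{"dx":0,"dy":0,"dz":0,"wx":0,"wy":0,"wz":0,"grip":0.8},{"dx":0,"dy":0,"dz":0,"wx":0,"wy":0,"wz":0,"grip":0.8}]}'
```

```text
time_s: 13.2
eef_pos: [0.4698, -0.1667, 0.0998]
tcp_rot: [[0.001, 1.0, 0.001], [1.0, -0.001, -0.0], [-0.0, 0.001, -1.0]]
ft_force: [-0.6, 0.8, -2.2]
opening: 0.0468
grasp_force: 31.5
time_s: 13.6
eef_pos: [0.4692, -0.1667, 0.097]
tcp_rot: [[0.001, 1.0, 0.0], [1.0, -0.001, -0.0], [-0.0, 0.0, -1.0]]
ft_force: [-0.4, -0.2, -1.1]
opening: 0.0465
grasp_force: 31.5
```

```bash
python3 -m crank '{"rows":[{"dx":0,"dy":0,"dz":1,"wx":0,"wy":0,"wz":0,"grip":0.8},{"dx":0,"dy":0,"dz":0.5,"wx":0,"wy":0,"wz":0,"grip":0.8},{"dx":0,"dy":0,"dz":0,"wx":0,"wy":0,"wz":0,"grip":0.8},{"dx":0,"dy":0,"dz":0,"wx":0,"wy":0,"wz":0,"grip":0.8}]}'
```

```text
time_s: 14.0
eef_pos: [0.4695, -0.1668, 0.0957]
tcp_rot: [[0.001, 1.0, 0.001], [1.0, -0.001, -0.0], [-0.0, 0.001, -1.0]]
ft_force: [-0.6, -0.0, 3.9]
opening: 0.0468
grasp_force: 31.8
```

```bash
python3 -m crank '{"rows":[{"dx":0,"dy":0,"dz":0,"wx":0,"wy":0,"wz":0,"grip":0.45},{"dx":0,"dy":0,"dz":0,"wx":0,"wy":0,"wz":0,"grip":0.3},{"dx":0,"dy":0,"dz":0,"wx":0,"wy":0,"wz":0,"grip":0.2},{"dx":0,"dy":0,"dz":0,"wx":0,"wy":0,"wz":0,"grip":0.2},{"dx":0,"dy":0,"dz":-15,"wx":0,"wy":0,"wz":0,"grip":0.2},{"dx":0,"dy":0,"dz":-40,"wx":0,"wy":0,"wz":0,"grip":0.2},{"dx":0,"dy":0,"dz":-20,"wx":0,"wy":0,"wz":0,"grip":0.2},{"dx":-15,"dy":22,"dz":0,"wx":0,"wy":0,"wz":0,"grip":0.2},{"dx":-24,"dy":35,"dz":0,"wx":0,"wy":0,"wz":0,"grip":0.2},{"dx":-28,"dy":41,"dz":0,"wx":0,"wy":0,"wz":0,"grip":0.2}]}'
python3 -m crank '{"rows":[{"dx":-24,"dy":36,"dz":0,"wx":0,"wy":0,"wz":0,"grip":0.2},{"dx":-16,"dy":22,"dz":0,"wx":0,"wy":0,"wz":0,"grip":0.2},{"dx":0,"dy":0,"dz":0,"wx":0,"wy":0,"wz":0,"grip":0.2},{"dx":0,"dy":0,"dz":0,"wx":0,"wy":0,"wz":0,"grip":0.2}]}'
python3 - <<'E'
from h import *
im,d=read_camera("side"); P=cloud("side",d); x,y=.4695,-.167
for c,a,b,r in(("blue",.008,.035,.0225),("blue",.055,.066,.024),("red",.067,.095,.0225),("red",.112,.12,.024)): print(c,body(im,P,c,x,y,a,b,r))
print("yellow",body(im,P,"yellow",.6268,-.2745,.003,.04))
im,d=read_camera("top"); print("top yellow",circ(cloud("top",d),.6268,-.2745,.063,.077))
E
```

```text
time_s: 15.0
eef_pos: [0.5674, -0.2339, 0.1708]
tcp_rot: [[0.001, 1.0, -0.0], [1.0, -0.001, 0.0], [0.0, -0.0, -1.0]]
ft_force: [1.0, 0.1, 0.4]
opening: 0.0683
grasp_force: 0.0
time_s: 15.4
eef_pos: [0.6245, -0.2737, 0.1692]
tcp_rot: [[0.002, 1.0, -0.002], [1.0, -0.002, 0.001], [0.001, -0.002, -1.0]]
ft_force: [-1.0, 0.5, -0.4]
opening: 0.0682
grasp_force: 0.0
blue (94, array([ 0.4722, -0.1655]), array([ 0.449, -0.173,  0.013]), array([ 0.487, -0.14 ,  0.035]))
blue (42, array([ 0.4718, -0.1669]), array([ 0.448, -0.173,  0.056]), array([ 0.487, -0.14 ,  0.065]))
red (67, array([ 0.4697, -0.1654]), array([ 0.447, -0.168,  0.073]), array([ 0.467, -0.14 ,  0.095]))
red (69, array([ 0.4713, -0.1672]), array([ 0.446, -0.184,  0.112]), array([ 0.492, -0.14 ,  0.12 ]))
yellow (112, array([ 0.6288, -0.2727]), array([ 0.604, -0.297,  0.007]), array([ 0.646, -0.247,  0.04 ]))
top yellow (array([ 0.6247, -0.2616]), 0.0203, np.float64(0.0702), 97)
```

Red is stacked within about 2 mm. Yellow next.

```bash
python3 -m crank '{"rows":[{"dx":0,"dy":2,"dz":30,"wx":0,"wy":0,"wz":0,"grip":0.2},{"dx":0,"dy":0,"dz":35,"wx":0,"wy":0,"wz":0,"grip":0.2},{"dx":0,"dy":0,"dz":30,"wx":0,"wy":0,"wz":0,"grip":0.2},{"dx":0,"dy":0,"dz":20,"wx":0,"wy":0,"wz":0,"grip":0.2},{"dx":0,"dy":0,"dz":11,"wx":0,"wy":0,"wz":0,"grip":0.2},{"dx":0,"dy":0,"dz":0,"wx":0,"wy":0,"wz":0,"grip":0.2},{"dx":0,"dy":0,"dz":0,"wx":0,"wy":0,"wz":0,"grip":0.2}]}'
python3 -m crank '{"rows":[{"dx":0,"dy":0,"dz":0,"wx":0,"wy":0,"wz":0,"grip":0.4},{"dx":0,"dy":0,"dz":0,"wx":0,"wy":0,"wz":0,"grip":0.5},{"dx":0,"dy":0,"dz":0,"wx":0,"wy":0,"wz":0,"grip":0.6},{"dx":0,"dy":0,"dz":0,"wx":0,"wy":0,"wz":0,"grip":0.8},{"dx":0,"dy":0,"dz":0,"wx":0,"wy":0,"wz":0,"grip":0.8},{"dx":0,"dy":0,"dz":0,"wx":0,"wy":0,"wz":0,"grip":0.8}]}'
```

```text
time_s: 16.2
eef_pos: [0.6274, -0.2739, 0.0456]
tcp_rot: [[0.001, 1.0, 0.002], [1.0, -0.001, -0.001], [-0.001, 0.002, -1.0]]
ft_force: [-0.4, -0.7, 0.2]
opening: 0.0686
grasp_force: 0.0
time_s: 16.8
eef_pos: [0.6278, -0.2743, 0.0462]
tcp_rot: [[0.001, 1.0, 0.003], [1.0, -0.001, -0.001], [-0.001, 0.003, -1.0]]
ft_force: [-1.4, 0.2, 6.0]
opening: 0.0471
grasp_force: 30.6
```

```bash
python3 -m crank '{"rows":[{"dx":0,"dy":0,"dz":-10,"wx":0,"wy":0,"wz":0,"grip":0.8},{"dx":0,"dy":0,"dz":-40,"wx":0,"wy":0,"wz":0,"grip":0.8},{"dx":0,"dy":0,"dz":-50,"wx":0,"wy":0,"wz":0,"grip":0.8},{"dx":0,"dy":0,"dz":-30,"wx":0,"wy":0,"wz":0,"grip":0.8},{"dx":20,"dy":0,"dz":0,"wx":0,"wy":0,"wz":0,"grip":0.8},{"dx":33,"dy":-10,"dz":0,"wx":0,"wy":0,"wz":0,"grip":0.8},{"dx":40,"dy":-14,"dz":0,"wx":0,"wy":0,"wz":0,"grip":0.8},{"dx":40,"dy":-14,"dz":0,"wx":0,"wy":0,"wz":0,"grip":0.8},{"dx":40,"dy":-14,"dz":0,"wx":0,"wy":0,"wz":0,"grip":0.8},{"dx":40,"dy":-14,"dz":0,"wx":0,"wy":0,"wz":0,"grip":0.8}]}'
python3 -m crank '{"rows":[{"dx":40,"dy":-14,"dz":0,"wx":0,"wy":0,"wz":0,"grip":0.8},{"dx":40,"dy":-14,"dz":0,"wx":0,"wy":0,"wz":0,"grip":0.8},{"dx":40,"dy":-14,"dz":0,"wx":0,"wy":0,"wz":0,"grip":0.8},{"dx":40,"dy":-14,"dz":0,"wx":0,"wy":0,"wz":0,"grip":0.8},{"dx":40,"dy":-15,"dz":0,"wx":0,"wy":0,"wz":0,"grip":0.8},{"dx":35,"dy":-15,"dz":0,"wx":0,"wy":0,"wz":0,"grip":0.8},{"dx":25,"dy":-12,"dz":0,"wx":0,"wy":0,"wz":0,"grip":0.8},{"dx":0,"dy":0,"dz":0,"wx":0,"wy":0,"wz":0,"grip":0.8},{"dx":0,"dy":0,"dz":0,"wx":0,"wy":0,"wz":0,"grip":0.8},{"dx":0,"dy":0,"dz":0,"wx":0,"wy":0,"wz":0,"grip":0.8}]}'
python3 - <<'E'
from h import *
im,d=read_camera("side"); P=cloud("side",d); s=sensors.get_state()["eef_pos"]; print(s)
print(body(im,P,"yellow",s[0],s[1],s[2]-.05,s[2]-.005)); print(circ(P,.4635,.199,.011,.018,.045))
E
```

```text
time_s: 17.8
eef_pos: [0.5596, -0.0586, 0.1735]
tcp_rot: [[0.001, 1.0, -0.002], [1.0, -0.001, 0.001], [0.001, -0.002, -1.0]]
ft_force: [0.5, 1.1, -0.2]
opening: 0.0468
grasp_force: 31.3
time_s: 18.8
eef_pos: [0.4635, 0.1988, 0.1739]
tcp_rot: [[0.002, 1.0, -0.001], [1.0, -0.002, -0.001], [-0.001, -0.001, -1.0]]
ft_force: [0.1, 0.1, -0.2]
opening: 0.0467
grasp_force: 31.3
[0.46370554 0.19861073 0.17402354]
(300, array([0.4641, 0.1995]), array([0.44 , 0.178, 0.136]), array([0.477, 0.224, 0.169]))
(array([0.4638, 0.202 ]), 0.0373, np.float64(0.0117), 103)
```

```bash
python3 -m crank '{"rows":[{"dx":1,"dy":0,"dz":30,"wx":0,"wy":0,"wz":0,"grip":0.8},{"dx":0,"dy":0,"dz":35,"wx":0,"wy":0,"wz":0,"grip":0.8},{"dx":0,"dy":0,"dz":25,"wx":0,"wy":0,"wz":0,"grip":0.8},{"dx":0,"dy":0,"dz":18,"wx":0,"wy":0,"wz":0,"grip":0.8},{"dx":0,"dy":0,"dz":8,"wx":0,"wy":0,"wz":0,"grip":0.8},{"dx":0,"dy":0,"dz":2,"wx":0,"wy":0,"wz":0,"grip":0.8},{"dx":0,"dy":0,"dz":0,"wx":0,"wy":0,"wz":0,"grip":0.8},{"dx":0,"dy":0,"dz":0,"wx":0,"wy":0,"wz":0,"grip":0.8}]}'
python3 -m crank '{"rows":[{"dx":0,"dy":0,"dz":1.5,"wx":0,"wy":0,"wz":0,"grip":0.8},{"dx":0,"dy":0,"dz":0.5,"wx":0,"wy":0,"wz":0,"grip":0.8},{"dx":0,"dy":0,"dz":0,"wx":0,"wy":0,"wz":0,"grip":0.8},{"dx":0,"dy":0,"dz":0,"wx":0,"wy":0,"wz":0,"grip":0.8}]}'
```

```text
time_s: 19.65
eef_pos: [0.4645, 0.2005, 0.0572]
tcp_rot: [[0.002, 1.0, 0.002], [1.0, -0.002, 0.001], [0.001, 0.002, -1.0]]
ft_force: [-0.6, 0.1, -0.8]
opening: 0.0466
grasp_force: 31.3
time_s: 20.05
eef_pos: [0.4637, 0.2004, 0.0544]
tcp_rot: [[0.001, 1.0, 0.0], [1.0, -0.001, 0.0], [0.0, 0.0, -1.0]]
ft_force: [0.4, 0.2, 0.4]
opening: 0.0469
grasp_force: 31.3
```

```bash
python3 -m crank '{"rows":[{"dx":0,"dy":0,"dz":1.5,"wx":0,"wy":0,"wz":0,"grip":0.8},{"dx":0,"dy":0,"dz":1,"wx":0,"wy":0,"wz":0,"grip":0.8},{"dx":0,"dy":0,"dz":0,"wx":0,"wy":0,"wz":0,"grip":0.8},{"dx":0,"dy":0,"dz":0,"wx":0,"wy":0,"wz":0,"grip":0.8}]}'
```

```text
time_s: 20.45
eef_pos: [0.4637, 0.2005, 0.0523]
tcp_rot: [[0.001, 1.0, 0.0], [1.0, -0.001, 0.0], [0.0, 0.0, -1.0]]
ft_force: [-1.8, -0.4, 4.8]
opening: 0.0465
grasp_force: 31.6
```

```bash
python3 -m crank '{"rows":[{"dx":0,"dy":0,"dz":0,"wx":0,"wy":0,"wz":0,"grip":0.45},{"dx":0,"dy":0,"dz":0,"wx":0,"wy":0,"wz":0,"grip":0.3},{"dx":0,"dy":0,"dz":0,"wx":0,"wy":0,"wz":0,"grip":0.2},{"dx":0,"dy":0,"dz":0,"wx":0,"wy":0,"wz":0,"grip":0.2},{"dx":0,"dy":0,"dz":-15,"wx":0,"wy":0,"wz":0,"grip":0.2},{"dx":0,"dy":0,"dz":-40,"wx":0,"wy":0,"wz":0,"grip":0.2},{"dx":0,"dy":0,"dz":-40,"wx":0,"wy":0,"wz":0,"grip":0.2},{"dx":5,"dy":25,"dz":-10,"wx":0,"wy":0,"wz":0,"grip":0.2},{"dx":9,"dy":40,"dz":0,"wx":0,"wy":0,"wz":0,"grip":0.2},{"dx":9,"dy":40,"dz":0,"wx":0,"wy":0,"wz":0,"grip":0.2}]}'
python3 -m crank '{"rows":[{"dx":9,"dy":38,"dz":0,"wx":0,"wy":0,"wz":0,"grip":0.2},{"dx":6,"dy":22,"dz":0,"wx":0,"wy":0,"wz":0,"grip":0.2},{"dx":0,"dy":0,"dz":0,"wx":0,"wy":0,"wz":0,"grip":0.2},{"dx":0,"dy":0,"dz":0,"wx":0,"wy":0,"wz":0,"grip":0.2}]}'
python3 - <<'E'
from h import *
im,d=read_camera("side"); P=cloud("side",d); cv2.imwrite("pics/s5.png",cv2.resize(im[100:300,130:350,::-1],(660,600)))
print(body(im,P,"yellow",.464,.2,.01,.045)); print("green",body(im,P,"green",.629,.238,.003,.035))
im,d=read_camera("top");P=cloud("top",d); print(circ(P,.4637,.2005,.07,.083,.035))
E
```

```text
time_s: 21.45
eef_pos: [0.5699, 0.2235, 0.1578]
tcp_rot: [[0.001, 1.0, 0.002], [1.0, -0.001, 0.0], [0.0, 0.002, -1.0]]
ft_force: [-0.1, 0.1, -0.6]
opening: 0.0682
grasp_force: 0.0
time_s: 21.85
eef_pos: [0.6279, 0.2379, 0.1558]
tcp_rot: [[0.001, 1.0, -0.002], [1.0, -0.001, -0.001], [-0.001, -0.002, -1.0]]
ft_force: [0.4, 1.5, 0.4]
opening: 0.0683
grasp_force: 0.0
(235, array([0.4635, 0.2013]), array([0.44 , 0.175, 0.011]), array([0.494, 0.226, 0.045]))
green (125, array([0.6308, 0.2394]), array([0.607, 0.227, 0.007]), array([0.628, 0.262, 0.035]))
(array([0.4688, 0.1798]), 0.0117, np.float64(0.0739), 10)
```

View pics/s5.png

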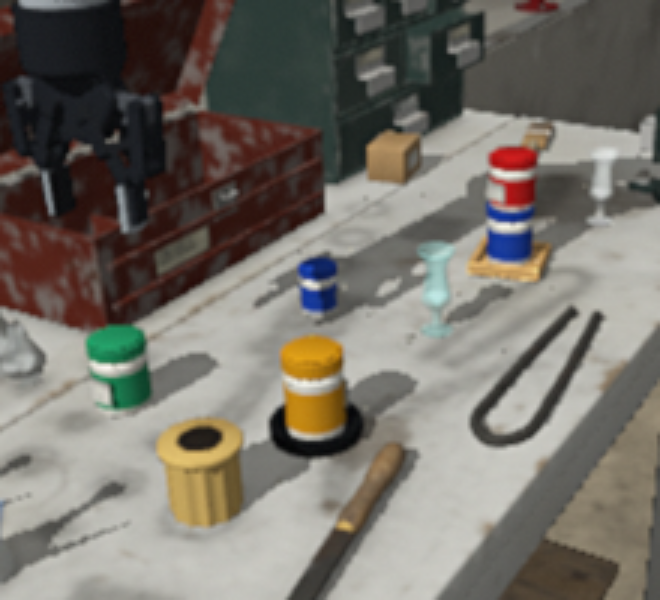

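The red-on-blue stack stands straight at (512,205), and yellow sits inside the dark stand at (315,390). Green is free at (118,367).

```bash
python3 -m crank '{"rows":[{"dx":1,"dy":1,"dz":30,"wx":0,"wy":0,"wz":0,"grip":0.2},{"dx":0,"dy":0,"dz":35,"wx":0,"wy":0,"wz":0,"grip":0.2},{"dx":0,"dy":0,"dz":30,"wx":0,"wy":0,"wz":0,"grip":0.2},{"dx":0,"dy":0,"dz":17,"wx":0,"wy":0,"wz":0,"grip":0.2},{"dx":0,"dy":0,"dz":9,"wx":0,"wy":0,"wz":0,"grip":0.2},{"dx":0,"dy":0,"dz":0,"wx":0,"wy":0,"wz":0,"grip":0.2},{"dx":0,"dy":0,"dz":0,"wx":0,"wy":0,"wz":0,"grip":0.2}]}'
python3 -m crank '{"rows":[{"dx":0,"dy":0,"dz":0,"wx":0,"wy":0,"wz":0,"grip":0.4},{"dx":0,"dy":0,"dz":0,"wx":0,"wy":0,"wz":0,"grip":0.5},{"dx":0,"dy":0,"dz":0,"wx":0,"wy":0,"wz":0,"grip":0.6},{"dx":0,"dy":0,"dz":0,"wx":0,"wy":0,"wz":0,"grip":0.8},{"dx":0,"dy":0,"dz":0,"wx":0,"wy":0,"wz":0,"grip":0.8},{"dx":0,"dy":0,"dz":0,"wx":0,"wy":0,"wz":0,"grip":0.8}]}'
```

```text
time_s: 22.65
eef_pos: [0.63, 0.2393, 0.037]
tcp_rot: [[0.001, 1.0, 0.002], [1.0, -0.001, 0.001], [0.001, 0.002, -1.0]]
ft_force: [0.8, 0.5, 0.8]
opening: 0.0683
grasp_force: 0.0
time_s: 23.25
eef_pos: [0.6304, 0.2395, 0.0375]
tcp_rot: [[0.001, 1.0, 0.002], [1.0, -0.001, 0.001], [0.001, 0.002, -1.0]]
ft_force: [-2.0, -0.2, 6.3]
opening: 0.0472
grasp_force: 30.4
```

```bash
python3 -m crank '{"rows":[{"dx":0,"dy":0,"dz":-10,"wx":0,"wy":0,"wz":0,"grip":0.8},{"dx":0,"dy":0,"dz":-40,"wx":0,"wy":0,"wz":0,"grip":0.8},{"dx":0,"dy":0,"dz":-50,"wx":0,"wy":0,"wz":0,"grip":0.8},{"dx":0,"dy":0,"dz":-30,"wx":0,"wy":0,"wz":0,"grip":0.8},{"dx":-5,"dy":-22,"dz":0,"wx":0,"wy":0,"wz":0,"grip":0.8},{"dx":-8,"dy":-35,"dz":0,"wx":0,"wy":0,"wz":0,"grip":0.8},{"dx":-8,"dy":-35,"dz":0,"wx":0,"wy":0,"wz":0,"grip":0.8},{"dx":-8,"dy":-35,"dz":0,"wx":0,"wy":0,"wz":0,"grip":0.8},{"dx":-6,"dy":-25,"dz":0,"wx":0,"wy":0,"wz":0,"grip":0.8},{"dx":-4,"dy":-15,"dz":0,"wx":0,"wy":0,"wz":0,"grip":0.8}]}'
python3 -m crank '{"rows":[{"dx":0,"dy":0,"dz":0,"wx":0,"wy":0,"wz":0,"grip":0.8},{"dx":0,"dy":0,"dz":0,"wx":0,"wy":0,"wz":0,"grip":0.8},{"dx":0,"dy":0,"dz":0,"wx":0,"wy":0,"wz":0,"grip":0.8}]}'
python3 - <<'E'
from h import *
im,d=read_camera("side"); P=cloud("side",d); s=sensors.get_state()["eef_pos"]; print(s)
print(body(im,P,"yellow",.464,.2,.01,.045),body(im,P,"yellow",.464,.2,.064,.075,.024))
print("green",body(im,P,"green",s[0],s[1],s[2]-.036,s[2]-.004),body(im,P,"green",s[0],s[1],s[2]+.015,s[2]+.024,.024))
E
```

```text
time_s: 24.25
eef_pos: [0.4602, 0.1997, 0.1662]
tcp_rot: [[0.001, 1.0, -0.001], [1.0, -0.001, -0.0], [-0.0, -0.001, -1.0]]
ft_force: [1.2, 0.3, -0.8]
opening: 0.0466
grasp_force: 31.4
time_s: 24.55
eef_pos: [0.4639, 0.2007, 0.1661]
tcp_rot: [[0.002, 1.0, 0.001], [1.0, -0.002, 0.0], [0.0, 0.001, -1.0]]
ft_force: [0.6, -0.8, -1.7]
opening: 0.047
grasp_force: 31.4
[0.46378909 0.20070948 0.16585463]
(234, array([0.4636, 0.2011]), array([0.439, 0.175, 0.011]), array([0.495, 0.227, 0.045])) (206, array([0.4647, 0.1999]), array([0.44 , 0.181, 0.064]), array([0.484, 0.226, 0.075]))
green (130, array([0.4648, 0.2003]), array([0.441, 0.193, 0.136]), array([0.468, 0.223, 0.162])) (144, array([0.4604, 0.1966]), array([0.445, 0.185, 0.181]), array([0.491, 0.224, 0.19 ]))
```

```bash
python3 -m crank '{"rows":[{"dx":0,"dy":0,"dz":20,"wx":0,"wy":0,"wz":0,"grip":0.8},{"dx":0,"dy":0,"dz":15,"wx":0,"wy":0,"wz":0,"grip":0.8},{"dx":0,"dy":0,"dz":10,"wx":0,"wy":0,"wz":0,"grip":0.8},{"dx":0,"dy":0,"dz":5,"wx":0,"wy":0,"wz":0,"grip":0.8},{"dx":0,"dy":0,"dz":1,"wx":0,"wy":0,"wz":0,"grip":0.8},{"dx":0,"dy":0,"dz":0,"wx":0,"wy":0,"wz":0,"grip":0.8},{"dx":0,"dy":0,"dz":0,"wx":0,"wy":0,"wz":0,"grip":0.8}]}'
python3 -m crank '{"rows":[{"dx":0,"dy":0,"dz":1,"wx":0,"wy":0,"wz":0,"grip":0.8},{"dx":0,"dy":0,"dz":0.5,"wx":0,"wy":0,"wz":0,"grip":0.8},{"dx":0,"dy":0,"dz":0,"wx":0,"wy":0,"wz":0,"grip":0.8},{"dx":0,"dy":0,"dz":0,"wx":0,"wy":0,"wz":0,"grip":0.8}]}'
```

```text
time_s: 25.3
eef_pos: [0.4632, 0.2006, 0.1154]
tcp_rot: [[0.001, 1.0, 0.001], [1.0, -0.001, 0.0], [0.0, 0.001, -1.0]]
ft_force: [0.1, 0.2, -0.2]
opening: 0.0468
grasp_force: 31.4
time_s: 25.7
eef_pos: [0.4627, 0.2004, 0.1134]
tcp_rot: [[0.001, 1.0, 0.0], [1.0, -0.001, 0.0], [0.0, 0.0, -1.0]]
ft_force: [-0.3, 0.5, -0.6]
opening: 0.0465
grasp_force: 31.4
```

```bash
python3 -m crank '{"rows":[{"dx":0,"dy":0.5,"dz":1,"wx":0,"wy":0,"wz":0,"grip":0.8},{"dx":0,"dy":0,"dz":0.5,"wx":0,"wy":0,"wz":0,"grip":0.8},{"dx":0,"dy":0,"dz":0,"wx":0,"wy":0,"wz":0,"grip":0.8},{"dx":0,"dy":0,"dz":0,"wx":0,"wy":0,"wz":0,"grip":0.8}]}'
```

```text
time_s: 26.1
eef_pos: [0.4635, 0.2005, 0.1121]
tcp_rot: [[0.001, 1.0, 0.001], [1.0, -0.001, 0.0], [0.0, 0.001, -1.0]]
ft_force: [1.0, 0.1, 2.3]
opening: 0.0468
grasp_force: 31.6
```

```bash
python3 -m crank '{"rows":[{"dx":0,"dy":0,"dz":0,"wx":0,"wy":0,"wz":0,"grip":0.45},{"dx":0,"dy":0,"dz":0,"wx":0,"wy":0,"wz":0,"grip":0.3},{"dx":0,"dy":0,"dz":0,"wx":0,"wy":0,"wz":0,"grip":0.2},{"dx":0,"dy":0,"dz":0,"wx":0,"wy":0,"wz":0,"grip":0.2},{"dx":0,"dy":0,"dz":-15,"wx":0,"wy":0,"wz":0,"grip":0.2},{"dx":0,"dy":0,"dz":-40,"wx":0,"wy":0,"wz":0,"grip":0.2},{"dx":0,"dy":0,"dz":-40,"wx":0,"wy":0,"wz":0,"grip":0.2},{"dx":-30,"dy":0,"dz":-30,"wx":0,"wy":0,"wz":0,"grip":0.2},{"dx":-40,"dy":0,"dz":0,"wx":0,"wy":0,"wz":0,"grip":0.2},{"dx":-40,"dy":0,"dz":0,"wx":0,"wy":0,"wz":0,"grip":0.2}]}'
python3 -m crank '{"rows":[{"dx":-40,"dy":0,"dz":0,"wx":0,"wy":0,"wz":0,"grip":0.2},{"dx":-30,"dy":0,"dz":0,"wx":0,"wy":0,"wz":0,"grip":0.2},{"dx":0,"dy":0,"dz":0,"wx":0,"wy":0,"wz":0,"grip":0.2},{"dx":0,"dy":0,"dz":0,"wx":0,"wy":0,"wz":0,"grip":0.2},{"dx":0,"dy":0,"dz":0,"wx":0,"wy":0,"wz":0,"grip":0.2}]}'
python3 - <<'E'
from h import *
im,d=read_camera("side"); P=cloud("side",d); cv2.imwrite("pics/s6.png",cv2.resize(im[100:300,130:350,::-1],(660,600)))
print(body(im,P,"yellow",.464,.2,.01,.045),body(im,P,"green",.464,.2,.08,.11),body(im,P,"green",.464,.2,.128,.136,.024))
print(body(im,P,"blue",.4695,-.167,.01,.035),body(im,P,"red",.4695,-.167,.067,.095))
im,d=read_camera("top");P=cloud("top",d); print("top",circ(P,.4637,.2005,.128,.145,.04),circ(P,.4695,-.167,.113,.13,.04))
for k,x,y in [("bg",.466,0),("cg",.431,-.324)]: print(k,circ(P,x,y,.06,.09,.04))
E
```

```text
time_s: 27.1
eef_pos: [0.4633, 0.0896, 0.2379]
tcp_rot: [[-0.0, 1.0, 0.003], [1.0, 0.0, 0.0], [0.0, 0.003, -1.0]]
ft_force: [0.2, 0.8, -0.4]
opening: 0.0683
grasp_force: 0.0
time_s: 27.6
eef_pos: [0.4628, 0.0211, 0.2367]
tcp_rot: [[0.001, 1.0, -0.0], [1.0, -0.001, 0.0], [0.0, -0.0, -1.0]]
ft_force: [0.7, -0.7, -0.3]
opening: 0.0681
grasp_force: 0.0
(235, array([0.4637, 0.201 ]), array([0.44 , 0.173, 0.01 ]), array([0.496, 0.226, 0.045])) (131, array([0.4636, 0.1999]), array([0.44 , 0.194, 0.082]), array([0.471, 0.222, 0.11 ])) (184, array([0.4661, 0.1981]), array([0.44 , 0.179, 0.128]), array([0.483, 0.225, 0.136]))
(94, array([ 0.4721, -0.1657]), array([ 0.448, -0.173,  0.012]), array([ 0.488, -0.139,  0.035])) (65, array([ 0.4701, -0.1648]), array([ 0.446, -0.17 ,  0.072]), array([ 0.467, -0.142,  0.095]))
top (array([0.4631, 0.1986]), 0.0242, np.float64(0.1371), 329) (array([ 0.4686, -0.1663]), 0.0241, np.float64(0.1228), 319)
bg (array([4.648e-01, 2.000e-04]), 0.0173, np.float64(0.0775), 92)
cg (array([ 0.431 , -0.3244]), 0.0176, np.float64(0.0771), 131)
```

View pics/s6.png

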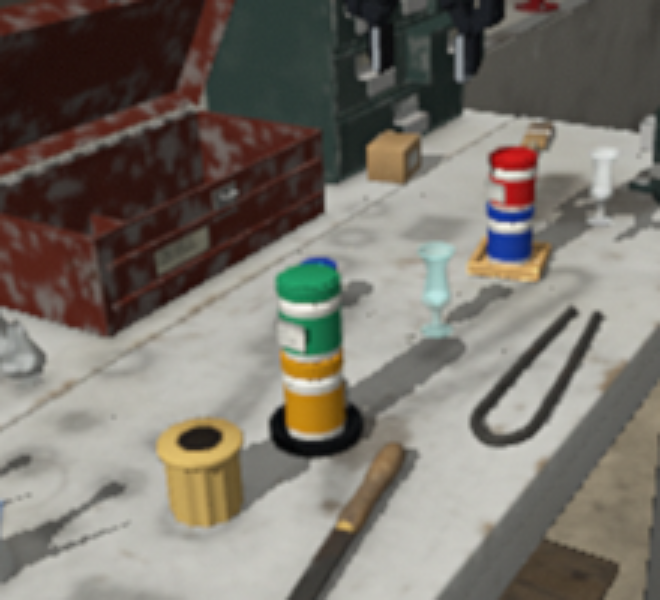

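Both stacks stand straight at (313,350) and (512,205). Lid heights of 137 and 123 mm match the expected values, and the goblets have not moved.

```bash
python3 -c "
from cell import hand_in
print(hand_in())"
```

```text
the job is handed in; nothing more can be done
None
```

The job is handed in: red stands on blue in the light stand and green on yellow in the dark stand, both stacks upright and centred within about 2 mm, and the goblets and mould were left where they were.

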